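# Put the paint pots back in their stands

### The arm

A 6-joint arm with a two-finger parallel gripper is mounted at the origin on the work surface. World frame = base frame: x ahead of the robot, y to its left, z up, the work surface at z = 0. Lengths are in mm, angles in rad, forces in N, time in s.
With the tool pointing down it reaches from about 400 to 825 mm from the base axis. Payload 7 kg.
Tool frame: the origin (TCP) lies at the very end of the fingers, on their centre line; the grasp point (between the pads) lies 19 mm behind it; z points along the fingers, y is the line along which they close (so a half turn about z gives the same grasp; the last joint's range is limited). The gripper opens to 88 mm and grips with 3 to 60 N. Pads are 19 mm wide; open, the fingers measure 130 mm over their backs; the gripper's body (78 mm by 193 mm) begins 47 mm behind the grasp point.
Start: joints at [-0.836, 0.359, 0.012, 0, -1.224, -0.288], TCP at [291.627, -608.727, 226.561] pointing down, gripper open.
Joint ranges: [-3.07, 3.07], [-1.43, 2.12], [-1.02, 1.25], [-3.03, 1.67], [-3.05, -0], [-3.03, 3.03]. Speed limits (rad/s): [2.39, 2.39, 3.01, 3.14, 3.14, 3.14].

### API

Orientations are given as a unit quaternion [x, y, z, w].
In Python, from plant import bot gives the robot as it stands. Calls block until the motion is done:
- bot.move_ptp(position, orientation): joint-space move of the TCP to a pose.
- bot.line_to(position, velocity=150, ori=None): straight line of the TCP; ori=None keeps the orientation; velocity is the mean speed in mm/s.
- bot.move_joints(angles): joint-space move.
- bot.move_gripper(opening, force=None): finger opening in mm; force is the grip in N (None keeps the last); returns when the fingers have stopped.
- bot.pause(seconds).
- bot.solve_ik(position, orientation): joint angles nearest the present ones, or None.
- bot.read_state(): the state.
- bot.camera(name): name is "scene" or "top" or "wrist"; returns the picture (400x640x3 uint8, red, green, blue); there is no depth.
- bot.get_calibration(name): a dict with "fx", "fy", "cx", "cy" (pixels), "view" (4x4, takes a point from world to camera coordinates); the wrist camera has in their place "T_tool_cam" (4x4, takes a point from camera to tool coordinates, whose origin is the TCP and whose axes are the flange's). Camera axes: x right, y up, looking along -z (the intrinsics and any distortion apply to the point x, -y, -z); pixel columns grow to the right and rows downward; lengths in mm; the calibration is good to about 2 mm. A picture is of the moment at which its call begins: read the wrist's pose just before it. get_calibration takes no time and is no camera call.
A pose or a line that the arm cannot do raises bot.Unreachable and nothing moves.
- bot.close_job(): hands the job in; it is judged then, once.
The state is a dict: "t": time; "joint_pos": joint angles; "qvel": joint speeds; "tau": joint torques, N m; "tcp_pos": TCP position; "eef_rot": TCP orientation; "contact_force": force on the tool from outside, world axes, zero at the start; "moment": the same for the moment, N m; "width": finger opening in mm; "finger_force": force on a finger pad.
Only numpy, scipy, OpenCV 4.12 (cv2) and the standard library are available. Lean on these libraries where they do the work, as an engineer would, in place of code of your own. Each camera call takes 0.05 s, during which the arm holds its last target. There are 200 camera calls.

### The job

Tidy up after painting: put each of the four black-capped paint pots on the cutting mat into the wooden stand whose well matches its shape and size (large round, small round, square, oblong), upright and sitting flat on the floor of the well. Set each pot down gently instead of dropping it, and leave the dropper bottle and the model tank standing where they are.

Things in the scene. Friction and masses are not known exactly. Their poses are not given: they have to be found in the camera images.
- pot_large: Loose paint pot, grey with a black screw cap, upright on the mat (mat top at z = 0.003). The LARGE ROUND one: 52 mm across, 62 mm high in all (body 50 mm, slightly sloped in above 46 mm, cap 46 mm across on top), 0.12 to 0.24 kg. Origin at the centre of its underside, z up.
- pot_small: Loose paint pot, grey with a black screw cap, upright on the mat (mat top at z = 0.003). The SMALL ROUND one: 34 mm across, 46 mm high in all (body 35 mm, slightly sloped in above 32 mm, cap 30 mm across on top), 0.04 to 0.09 kg. Origin at the centre of its underside, z up.
- pot_square: Loose paint pot, grey with a black screw cap, upright on the mat (mat top at z = 0.003). The SQUARE one: body 42 x 42 mm and 42 mm high, round cap 30 mm across and 12 mm high on top (54 mm in all), 0.09 to 0.19 kg. Origin at the centre of its underside, z up. x and y are along its flat sides.
- pot_oblong: Loose paint pot, grey with a black screw cap, upright on the mat (mat top at z = 0.003). The OBLONG one: body 62 mm (along its x) x 34 mm (along its y) and 42 mm high, round cap 24 mm across and 12 mm high on top (54 mm in all), 0.08 to 0.17 kg. Origin at the centre of its underside, z up.
- stand_large: Fixed block of brown wood, 14 mm high, on the mat, with one central well 8 mm deep (its floor 6 mm above the underside). Origin at the centre of the underside, z up, x and y along its sides. 86 x 86 mm outside with a LARGE ROUND well 68 mm across: the large round pot's place.
- stand_small: Fixed block of brown wood, 14 mm high, on the mat, with one central well 8 mm deep (its floor 6 mm above the underside). Origin at the centre of the underside, z up, x and y along its sides. 68 x 68 mm outside with a SMALL ROUND well 50 mm across: the small round pot's place.
- stand_square: Fixed block of brown wood, 14 mm high, on the mat, with one central well 8 mm deep (its floor 6 mm above the underside). Origin at the centre of the underside, z up, x and y along its sides. 76 x 76 mm outside with a SQUARE well 58 x 58 mm: the square pot's place.
- stand_oblong: Fixed block of brown wood, 14 mm high, on the mat, with one central well 8 mm deep (its floor 6 mm above the underside). Origin at the centre of the underside, z up, x and y along its sides. 96 mm (x) x 68 mm (y) outside with an OBLONG well 78 mm (along x) x 50 mm (along y): the oblong pot's place; the pot goes in lengthwise, either way round.
- dropper: Bystander, loose: slim white dropper bottle with a pointed white tip, no black cap, 26 mm across and 75 mm high, standing on the mat. To be left alone. Origin at the centre of its underside, z up.
- tank: Bystander, loose: grey scale model of a tank with dark tracks, 82 x 51 mm and 32 mm high, its barrel overhanging the hull by 9 mm at its -x end. To be left alone. Origin at the centre of its underside, z up. All ten listed things stand on a green cutting mat whose top is 3 mm above the work surface (z = 0.003).
Things that resemble listed ones, but are neither listed nor needed, are in the scene too. Leave any white look-alike of the pot_square alone.

How it is judged (in metres and radians):
At the end, for the whole second after the job is handed in: Each of the four pots stands upright (within 0.12 rad) and at rest in its own stand: centre within 13 mm of the stand's centre, underside on the well's floor (3 to 9 mm above the stand's underside). The dropper bottle and the model tank are at rest, upright and within 30 mm of where they started (horizontal distance between pot_large and stand_large below 0.013 m and z of pot_large in the frame of stand_large between 0.003 and 0.009 m and angle between each of pot_large, pot_small, pot_square, pot_oblong's own z axis and vertical below 0.12 rad and linear speed of each of pot_large, pot_small, pot_square, pot_oblong, dropper, tank below 0.02 m/s and horizontal distance between pot_small and stand_small below 0.013 m and z of pot_small in the frame of stand_small between 0.003 and 0.009 m and horizontal distance between pot_square and stand_square below 0.013 m and z of pot_square in the frame of stand_square between 0.003 and 0.009 m and horizontal distance between pot_oblong and stand_oblong below 0.013 m and z of pot_oblong in the frame of stand_oblong between 0.003 and 0.009 m and distance of each of dropper, tank from where it was at the start of the episode below 0.03 m and angle between each of dropper, tank's own z axis and vertical below 0.2 rad); the robot touches nothing.
It fails at once if a pot is dropped or knocked: it moves faster than 0.6 m/s while the fingers do not touch it ((linear speed of pot_large above 0.6 m/s and contact force between the fingers and pot_large below 0.05 N) or (linear speed of pot_small above 0.6 m/s and contact force between the fingers and pot_small below 0.05 N) or (linear speed of pot_square above 0.6 m/s and contact force between the fingers and pot_square below 0.05 N) or (linear speed of pot_oblong above 0.6 m/s and contact force between the fingers and pot_oblong below 0.05 N)).
It fails at once if the dropper bottle is pushed more than 30 mm from where it stood or tipped over (distance of dropper from where it was at the start of the episode above 0.03 m or angle between dropper's own z axis and vertical above 0.6 rad).
It fails at once if the model tank is pushed more than 30 mm from where it stood or tipped over (distance of tank from where it was at the start of the episode above 0.03 m or angle between tank's own z axis and vertical above 0.6 rad).
It also fails if it takes over 102 s, if anything falls off the work surface, if the arm or the gripper's body presses on something with over 40 N, if the wrist force passes 120 N, or if a joint passes its speed limit or range.

## Working session

There is one attempt and no reset: what is moved stays moved. The work goes in short steps, each a Python script; the robot and the scene stay as the last script left them, time stands still between calls to the robot, and variables do not carry over. Pictures are saved under pics/ and viewed, at most 14 in all, crops included, and the job is handed in when it is done.

```bash
mkdir -p pics
python3 - <<'E'
from plant import bot
import cv2
for n in("top","scene"):
    im=bot.camera(n); cv2.imwrite(f"pics/{n}0.png",im[:,:,::-1])
    print(n,bot.get_calibration(n))
c=bot.get_calibration("wrist");print(c)
s=bot.read_state();print(s)
E
```

```text
top {'fx': 362.9560751859913, 'fy': 362.9560751859913, 'cx': 319.53646255273736, 'cy': 197.51140330210112, 'view': array([[ 2.21147953e-02, -9.99637630e-01,  1.53474757e-02,
        -2.67973337e+01],
       [ 9.99006871e-01,  2.26895767e-02,  3.83465108e-02,
        -5.15262368e+02],
       [-3.86808429e-02,  1.44842085e-02,  9.99146636e-01,
        -1.05773151e+03],
       [ 0.00000000e+00,  0.00000000e+00,  0.00000000e+00,
         1.00000000e+00]])}
scene {'fx': 399.07340223107184, 'fy': 399.07340223107184, 'cx': 311.6586222735835, 'cy': 201.4922291304608, 'view': array([[-1.05311138e-01,  9.94324646e-01,  1.51017535e-02,
         6.58365146e+01],
       [-5.93760599e-01, -7.50540866e-02,  8.01133718e-01,
         2.70384721e+02],
       [ 7.97720449e-01,  7.54014770e-02,  5.98294829e-01,
        -1.38765656e+03],
       [ 0.00000000e+00,  0.00000000e+00,  0.00000000e+00,
         1.00000000e+00]])}
{'fx': 344.03205515995984, 'fy': 344.03205515995984, 'cx': 314.1158047094317, 'cy': 205.10175148806562, 'T_tool_cam': array([[ 9.46731632e-04,  9.54847952e-01,  2.97093407e-01,
       
[... 269 characters left out ...]
00]])}
{'t': 0.1, 'joint_pos': array([-8.35907044e-01,  3.59270018e-01,  1.11649300e-02, -3.20824440e-04,
       -1.22409421e+00, -2.88115385e-01]), 'qvel': array([ 0.00245758, -0.0048836 ,  0.00215269,  0.00182995, -0.0004817 ,
       -0.00032659]), 'tau': array([-1.03068956e-03, -5.84162271e+01,  2.93751866e+01,  7.01559573e+00,
        1.01776875e-02, -6.05067135e-05]), 'tcp_pos': array([ 291.44267165, -608.36039222,  225.74971122]), 'eef_rot': array([-2.21480366e-01,  9.75164567e-01,  6.85533522e-04, -2.11845203e-04]), 'contact_force': array([ 0.4035957 ,  0.78610011, -0.74244841]), 'moment': array([ 0.05045955, -0.03284866, -0.00846188]), 'finger_force': 0.0, 'width': 87.38922663851055}
```

View pics/top0.png

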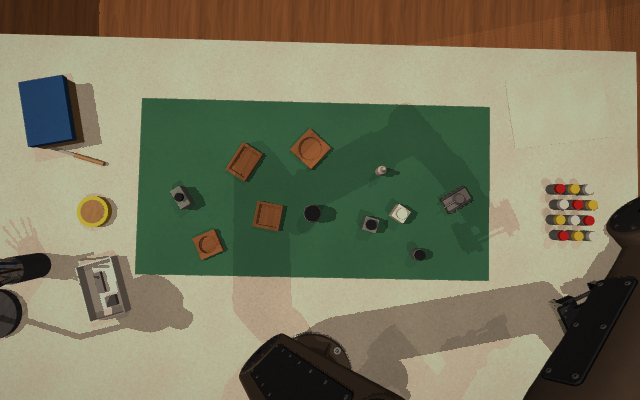

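View pics/scene0.png

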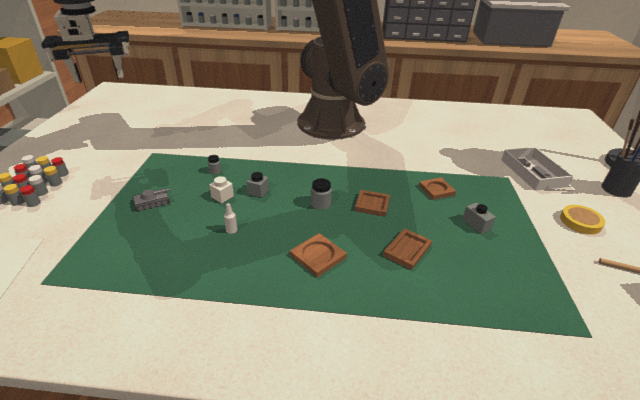

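The top view shows the stands: small (208,244), square (268,215), oblong (245,161) and large (310,149). The pots are oblong (180,197), large (312,213), square (371,225) and small (419,254). The white look-alike (400,213) is close beside the square pot. I'll enlarge these areas next.

```bash
cat > h.py <<'E'
import numpy as np, cv2
def crop(src,dst,x0,y0,x1,y1,k):
    im=cv2.imread(src)[y0:y1,x0:x1]; cv2.imwrite(dst,cv2.resize(im,None,fx=k,fy=k,interpolation=cv2.INTER_CUBIC))
def ray(c,V,u,v,z):
    d=np.array([(u-c['cx'])/c['fx'],-(v-c['cy'])/c['fy'],-1.]); R=V[:3,:3]; o=-R.T@V[:3,3]; w=R.T@d
    return (o+w*(z-o[2])/w[2])[:2]
E
python3 - <<'E'
from h import *
crop("pics/top0.png","pics/tl.png",160,130,340,265,4.4)
crop("pics/top0.png","pics/tr.png",340,150,480,270,5)
E
```

```text
(no output)
```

View pics/tl.png

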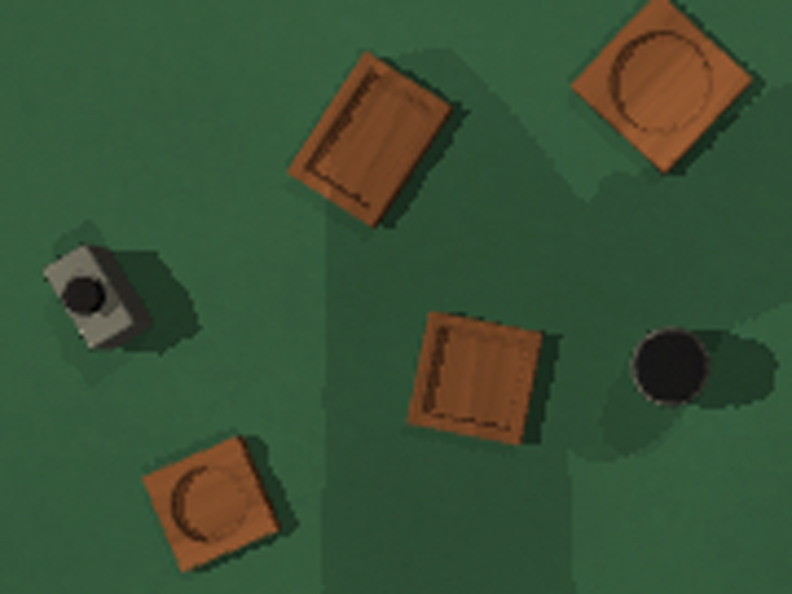

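View pics/tr.png

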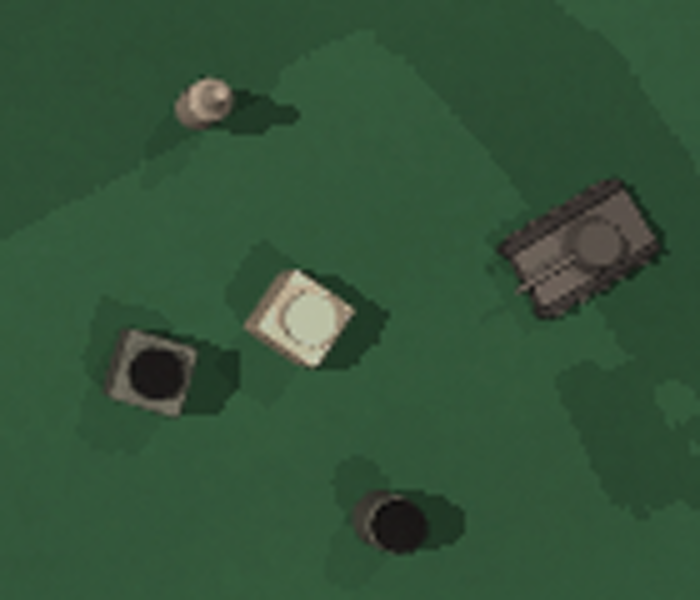

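The crops give these stand corners and pot cap centres, which I convert to world positions.

```bash
cat >> h.py <<'E'
def locate():
    from plant import bot
    c=bot.get_calibration("top")
    f=lambda p,x0,y0,k,z: ray(c,c['view'],x0+(p[0]+.5)/k-.5,y0+(p[1]+.5)/k-.5,z)
    L=lambda p,z:f(p,160,130,4.4,z); R=lambda p,z:f(p,340,150,5,z)
    P={}
    st=dict(st_large=[(665,-4),(753,80),(667,172),(572,85)],st_oblong=[(289,173),(368,52),(452,107),(375,228)],
      st_square=[(408,424),(432,312),(541,333),(520,444)],st_small=[(143,478),(238,435),(280,530),(184,572)])
    for n,q in st.items():
        w=np.array([L(p,17) for p in q]); d=(w[1]-w[0])+(w[2]-w[3])
        P[n]=(w.mean(0),np.arctan2(d[1],d[0]),np.linalg.norm(d)/2,np.linalg.norm(w[2]-w[1]+w[3]-w[0])/2)
    def ang(a): 
        return np.arctan2(a[1],a[0])
    w=[L(p,45) for p in [(43,272),(97,348),(88,247),(135,320)]]; d=w[1]-w[0]+w[3]-w[2]
    P['oblong']=(L((85,295),57),ang(d),np.linalg.norm(d)/2,np.mean(w,0))
    P['large']=(L((671,366),65),0)
    w=[R(p,45) for p in [(115,395),(131,330),(180,416),(197,348)]]; d=w[1]-w[0]+w[3]-w[2]
    P['square']=(R((157,373),57),ang(d),np.linalg.norm(d)/2,np.mean(w,0))
    P['small']=(R((399,526),49),0)
    P['white']=(R((310,318),57),0); P['dropper']=(R((205,103),40),0); P['tank']=(R((585,250),25),0)
    return P
E
python3 - <<'E'
from h import *
np.set_printoptions(precision=2,suppress=True)
for k,v in locate().items(): print(k,*v)
E
```

```text
st_large [658.85  14.32] -2.3014295613797113 83.73705690844203 85.28082263746043
st_oblong [616.1  208.25] -0.5407141408012488 95.66345382068074 67.42138621810265
st_square [459.46 134.77] -0.17155142978823146 75.08227666180457 74.27550888768815
st_small [373.21 305.79] -1.128995034499281 68.13127655658226 67.95180259551614
oblong [507.37 378.6 ] -2.5166184882801055 58.17576869799845 [506.74 379.34]
large [470.55   5.28] 0
square [ 442.15 -160.86] -0.22725833426640427 38.9456649111461 [ 442.19 -162.04]
small [ 358.46 -300.79] 0
white [ 474.94 -246.74] 0
dropper [ 597.13 -188.62] 0
tank [ 518.14 -414.94] 0
```

The stand sizes come out right, so the estimates look consistent. I'll check them with two wrist views, drawing the predicted outlines over the image.

```bash
cat >> h.py <<'E'
from scipy.spatial.transform import Rotation as Ro
def quat(th):
    y=np.array([np.cos(th),np.sin(th),0]); z=np.array([0,0,-1.])
    return Ro.from_matrix(np.c_[np.cross(y,z),y,z]).as_quat()
def best(pos,th):
    from plant import bot
    q0=bot.read_state()['joint_pos']; o=[]
    for t in (th,th+np.pi):
        q=bot.solve_ik(list(pos),list(quat(t)))
        if q is not None: o.append((np.abs(np.array(q)-q0).max(),t))
    return min(o)[1]
def wristview():
    from plant import bot
    c=bot.get_calibration("wrist"); s=bot.read_state(); T=np.eye(4); T[:3,:3]=Ro.from_quat(s['eef_rot']).as_matrix(); T[:3,3]=s['tcp_pos']
    im=bot.camera("wrist")[:,:,::-1].copy()
    return im,c,np.linalg.inv(T@c['T_tool_cam'])
def proj(c,V,p):
    q=V@np.r_[p,1]; return np.array([c['cx']+c['fx']*q[0]/-q[2],c['cy']-c['fy']*q[1]/-q[2]])
E
python3 - <<'E'
from h import *
from plant import bot
import pickle
P=locate(); D=dict(large=(23,65),small=(15,49),square=(15,57),oblong=(12,57))
for i,y in enumerate((-150,190)):
    p=[480,y,250]; t=best(p,np.pi/2); bot.move_ptp(p,list(quat(t))); bot.pause(.3)
    im,c,V=wristview(); cv2.imwrite(f"pics/wr{i}.png",im); pickle.dump((c,V),open(f"w{i}.pkl","wb"))
    im=cv2.resize(im,None,fx=1.25,fy=1.25)
    def poly(pts):
        q=np.array([proj(c,V,a) for a in pts])*1.25
        cv2.polylines(im,[q.astype(int)],True,(255,255,0),1)
    for n,(r,z) in D.items():
        a=np.linspace(0,6.28,30); poly([(*(P[n][0]+r*np.array([np.cos(b),np.sin(b)])),z) for b in a])
        S=P['st_'+n]; u=np.array([np.cos(S[1]),np.sin(S[1])]);w=np.array([-u[1],u[0]])
        h=dict(large=(43,43),small=(34,34),square=(38,38),oblong=(48,34))[n]
        poly([(*(S[0]+i*h[0]*u+j*h[1]*w),17) for i,j in((1,1),(1,-1),(-1,-1),(-1,1))])
    cv2.imwrite(f"pics/wo{i}.png",im)
    print(t,bot.read_state()['t'],bot.read_state()['tcp_pos'])
E
```

```text
1.5707963267948966 2.2583 [ 479.97107014 -150.30736766  249.89827444]
1.5707963267948966 3.8917 [480.20691182 189.43088528 250.06157636]
```

View pics/wo0.png

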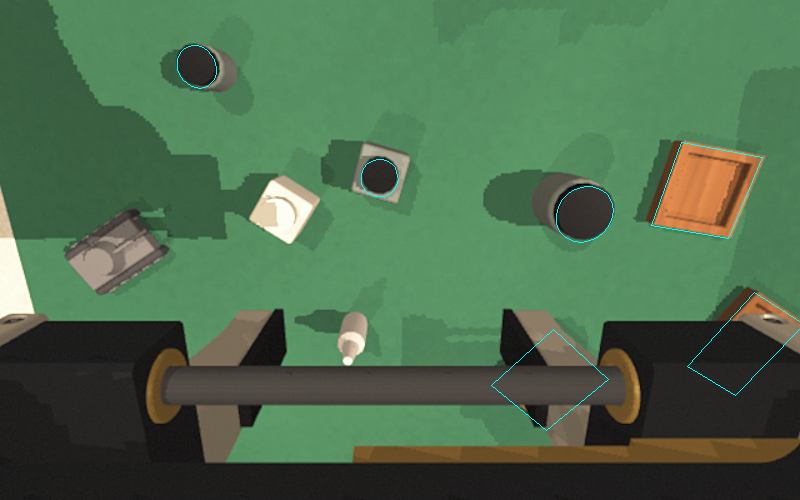

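View pics/wo1.png

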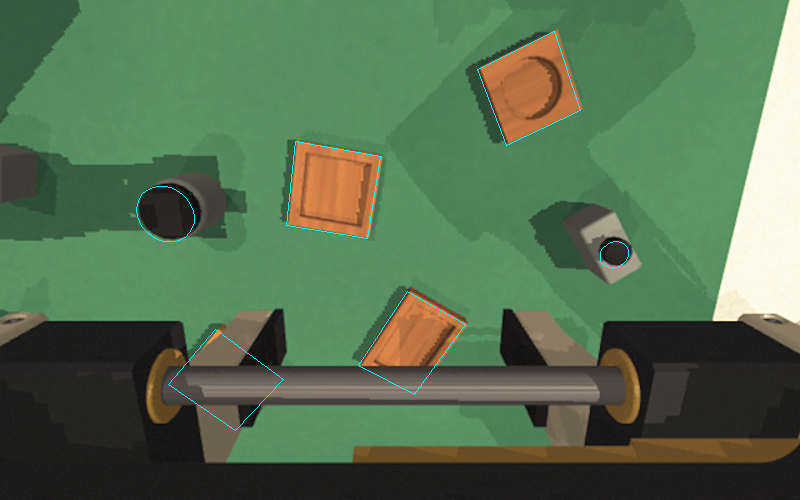

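The overlays match to within 2–3 mm in both wrist views. Next is the large pot.

```bash
cat >> h.py <<'E'
G=dict(large=(1.571,1.571,16,52),small=(1.571,1.571,12,34),square=(-.22,-.1716,15,42),oblong=(.61+np.pi/2,-.5407+np.pi/2,15,34))
def do(n):
    from plant import bot
    P=locate(); tp,tl,h,w=G[n]; H=170; F=lambda:bot.read_state()['contact_force'][2]
    a=P[n][0]; t=best((*a,H),tp); q=list(quat(t)); t2=t+(tl-tp)
    b=P['st_'+n][0]
    bot.move_gripper(min(88,w+34))
    bot.move_ptp([*a,H],q); bot.line_to([*a,3+h+5],150); bot.line_to([*a,3+h],40)
    bot.move_gripper(w-8,25); s=bot.read_state(); print(n,'width',s['width'],s['finger_force'],s['tcp_pos'])
    if abs(s['width']-w)>4: return print('BAD GRASP')
    bot.line_to([*a,50],80); bot.line_to([*a,H],200)
    bot.move_ptp([*b,H],list(quat(t2))); print('held',bot.read_state()['width'])
    bot.line_to([*b,9+h+15],150); bot.pause(.3); f0=F()
    z=9+h+1.5; bot.line_to([*b,z],40)
    while z>9+h-1.5 and abs(F()-f0)<4: z-=.5; bot.line_to([*b,z],15); bot.pause(.05)
    print('set z',z-9-h,'dF',F()-f0)
    bot.move_gripper(min(88,w+30)); bot.line_to([*b,H],120); print('t',bot.read_state()['t'])
E
python3 - <<'E'
from h import *
from plant import bot
do('large'); bot.move_ptp([480,-40,250],list(quat(best([480,-40,250],np.pi/2))))
cv2.imwrite("pics/top1.png",bot.camera("top")[:,:,::-1]); cv2.imwrite("pics/s1.png",bot.camera("scene")[:,:,::-1])
crop("pics/s1.png","pics/s1c.png",120,140,520,300,2)
E
```

```text
large width 51.55406678248276 25.000000807922333 [470.58458973   5.30833155  19.03152268]
held 51.39640665279236
set z -0.5 dF 6.924699195651698
t 14.2
```

View pics/s1c.png

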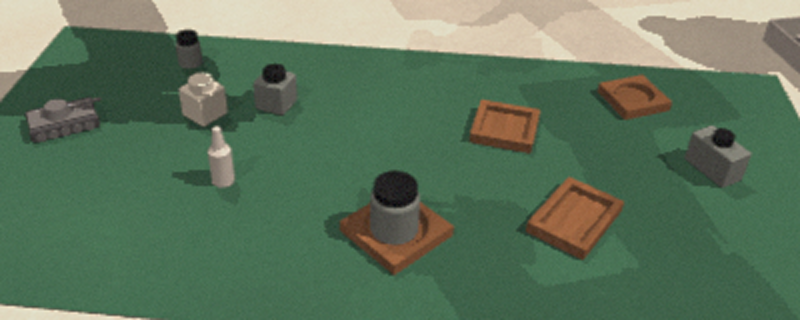

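The large pot is standing in its well at crop (395,215). Next the other three.

Run:
```python
from h import *
from plant import bot
for n in('square','oblong','small'): do(n)
bot.move_ptp([480,-200,250],list(quat(best([480,-200,250],np.pi/2)))); bot.move_ptp([300,-600,230],list(quat(best([300,-600,230],np.pi/2))))
cv2.imwrite("pics/top2.png",bot.camera("top")[:,:,::-1]); cv2.imwrite("pics/s2.png",bot.camera("scene")[:,:,::-1])
crop("pics/s2.png","pics/s2c.png",120,140,520,300,2)
crop("pics/top2.png","pics/t2c.png",160,130,340,265,4.4)
crop("pics/top2.png","pics/t2r.png",340,150,480,270,5)
print(bot.read_state()['t'])
```

```text
square width 42.0722326213918 24.700113236904144 [ 441.78006032 -160.88869637   17.9751699 ]
held 42.08103015010262
set z -0.5 dF 6.487944356595409
t 26.5333
oblong width 33.543052643261866 24.998915791511536 [507.35432647 378.76514827  18.04684607]
held 33.61439744818725
set z -0.5 dF 5.019996129446453
t 37.15
small width 33.27427443603507 25.000085241626948 [ 358.55488217 -300.8151601    15.04558141]
held 33.381306738544
set z -0.5 dF 7.340589868817337
t 50.3167
53.925
```

View pics/s2c.png

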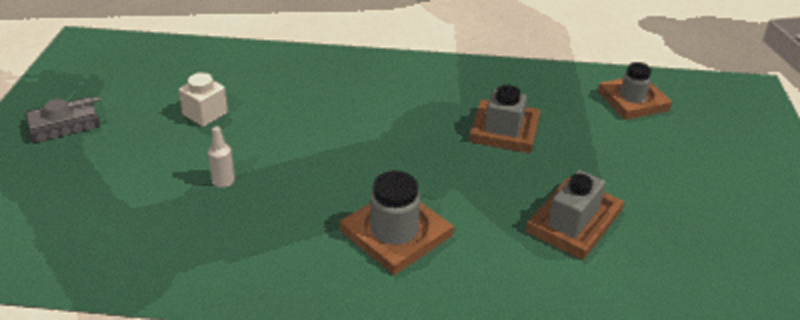

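View pics/t2c.png

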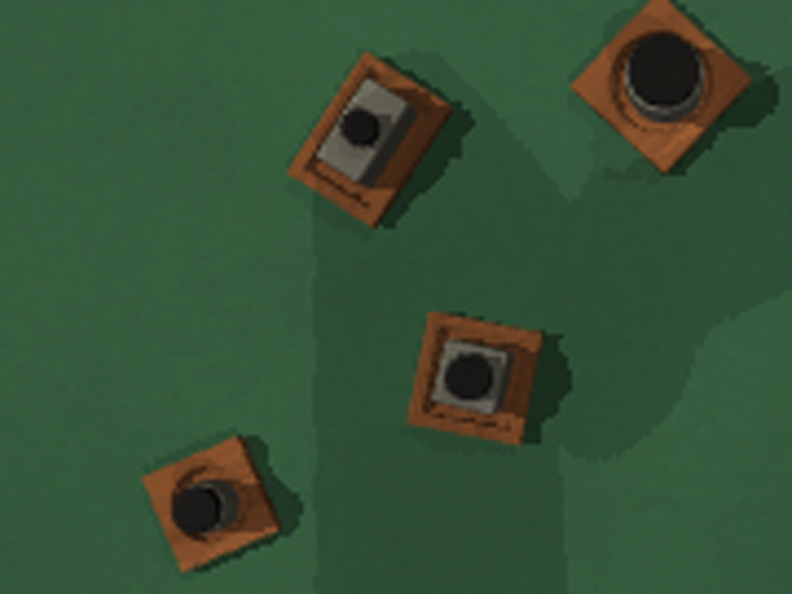

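View pics/t2r.png

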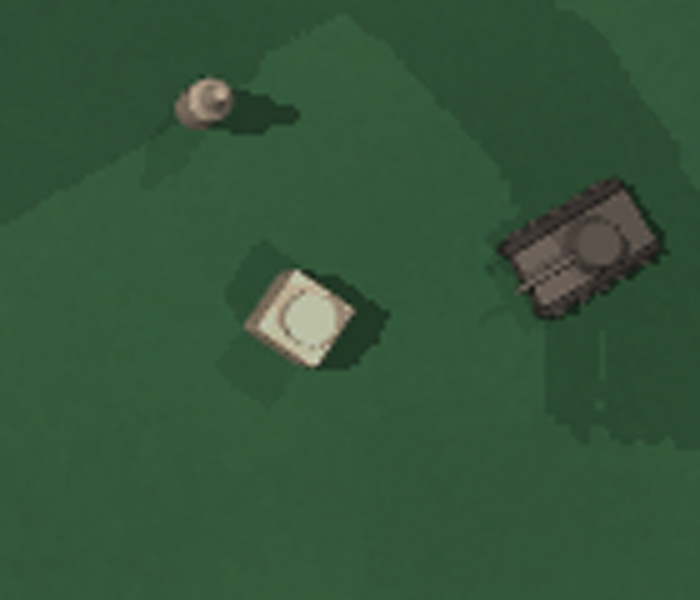

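All four pots sit upright in their wells. Cap centres in the left crop are large (664,68), square (469,377), oblong (360,128) and small (197,510). The dropper, tank and white look-alike haven't moved. I'll compute the offsets and hand in if they are within tolerance.

Run:
```python
from h import *
from plant import bot
c=bot.get_calibration("top");P=locate();m=0
for n,(x,y,z) in dict(large=(664,68,71),square=(469,377,63),oblong=(360,128,63),small=(197,510,55)).items():
    d=ray(c,c['view'],160+(x+.5)/4.4-.5,130+(y+.5)/4.4-.5,z)-P['st_'+n][0]; m=max(m,np.linalg.norm(d)); print(n,d)
if m<9: print(bot.close_job())
```

```text
large [ 0.25961332 -0.31073493]
square [ 1.3032873  -1.85181661]
oblong [ 1.27027064 -1.78850204]
small [-0.54388935 -2.07881804]
the job is handed in; nothing more can be done
None
```

All four pots are upright in their matching stands, within about 2.5 mm of centre by the top camera. The dropper bottle, tank and white look-alike were left where they stood, and the job was handed in at about 54 s.

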